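Walk the heavy bench power unit back to its stop bar

ROBOT

A 6-joint arm with a two-finger parallel gripper is mounted at the origin on the work surface. World frame = base frame: x ahead of the robot, y to its left, z up, the work surface at z = 0. Lengths are in m, angles in rad, forces in N, time in s.
With the tool pointing down it reaches from about 0.375 to 0.975 m from the base axis. Payload 3.8 kg.
Tool frame: the origin (TCP) lies on the centre line of the jaws, within the pads' length; the fingertips stand 25 mm ahead of it and the grasp point (between the pads) lies 6 mm ahead of it; z points along the fingers, y is the direction in which the jaws open and shut (so a half turn about z gives the same grasp; the last joint's range is limited). The gripper opens to 85 mm and grips with 20 to 120 N. Pads are 22 mm wide; open, the fingers measure 114 mm over their backs; the gripper's body (76 mm by 85 mm) begins 54 mm behind the grasp point. The pads swing forward as they close: fully open they stand 13 mm farther back than shut.
Start: joints at [-1.197, 0.264, 1.604, -0, 1.274, -0.037], TCP at [0.27, -0.619, 0.256] pointing down, gripper open.
Joint ranges: [-2.63, 2.63], [-0.94, 2.18], [0.31, 2.57], [-1.31, 4.45], [0, 2.66], [-2.55, 2.55]. Speed limits (rad/s): [2.57, 2.57, 3.14, 3.14, 3.14, 3.14].

INTERFACE

Orientations are given as a rotation vector (axis times angle).
In Python, from workcell import bot gives the robot as it stands.
- The arm moves only by the tool servo_tool, never from a script. Its argument "moves" is a list of rows, each a list of 3 entries, a list of its own where there are three numbers: the closure in counts, from 0 (fully open) to 255 (shut), then the shift along the tool's x, y, z in m, then the turn about the tool's z in rad. A call has exactly 8 rows; each row shifts and turns the pose as measured when the row begins, along the tool's axes as they then stand; what a row does not reach is not made up. A row lasts 1/12 s, in which the tool goes at most 41.7 mm and 7.16 degrees, less where a joint would pass 70% of its speed; a pose out of reach is approached as far as the arm can. A call is refused whole if a number of a shift passes 0.0417 or a number of a turn 0.125, either way. A call with a gripper value outside its range is refused whole. The fingers move at their own pace and stop on an object; "newtons" is the grip in N (left out, the last holds). Time passes only in rows, so rows that do not move let the fingers close, or fill a call up. It gives the time, the measured TCP pose, the force and the opening at its end, in the units of the state.
- bot.read_state(): the state, without advancing time (a new reading comes with each control period).
- bot.read_camera(name): name is "scene" or "top" or "wrist"; returns a dict with "pixels" (480x640x3 uint8, red, green, blue), "depth" (480x640 float32, m along the optical axis (not along the pixel's ray), 0 where there is no reading), "intrinsics" (3x3 intrinsics, pixels), "R" (3x3) and "t" (3): a world point X has camera coordinates R X + t. Camera axes: x right, y down, z forward; pixel columns grow to the right and rows downward; lengths in m; the calibration is good to about 2 mm. A picture is of the moment at which its call begins.
- bot.finish_job(): hands the job in, once; it reports no verdict.
The state is a dict: "time": time; "q": joint angles; "joint_vel": joint speeds; "joint_torque": joint torques, N m; "tool_pos": TCP position; "tcp_rot": TCP orientation; "wrist_force": force on the tool from outside, world axes, zero at the start; "torque": the same for the moment, N m; "width": opening from 0.0 (shut) to 1.0 (fully open).
Only numpy, scipy, OpenCV 4.12 (cv2) and the standard library are available. Lean on these libraries where they do the work, as an engineer would, in place of code of your own. Each camera call takes 0.05 s, during which the arm holds its last target.

TASK

In this appliance repair shop, walk the heavy power unit (the wide one with the carrying handle) back across the bench until its rear rests squarely against the dark steel stop bar, within the bar's length. Walk it by pushing the corners of its knob side in turn, as seen from the robot: left corner first, then right, then left, then right and so on, at least twice each, and let each of the first three pushes swing it clearly past square, by some ten degrees. Keep its feet on the bench, and leave the smaller power unit where it is.

Things in the scene. Friction and masses are not known exactly. Their poses are not given: they have to be found in the camera images.
- unit: Heavy grey case (1.2 kg), 110 deep (x) x 220 wide (y) x 80 mm high on 8 mm rubber feet. Origin: centre of underside at bench level; x from black panel to rear (away from robot), y left. Panel at x -55, flat at |y| 45-110 mm; knobs between stick out 14. Top handle (|y|<50, x -8) reaches z 107. Slides at 5-20 N. Pushed low at |y| 90 it turns about a point 60-90 mm beyond its middle.
- stop: Dark steel angle bolted down, 300 long (y), 35 mm high. Origin: middle of the face turned to the robot and unit, at bench level; x square to that face, away from the robot, y along it to the left. Home: unit origin 55 mm in front of it, x axes parallel. The unit starts 110-130 mm short of it, within 3 degrees of square and 12 mm of centred.
- stop_swing (a point): Only a reference direction, invisible: middle of the bar's face, 35 mm up, its x axis turned 45 degrees left (counter-clockwise from above) of the bar's x. Its angle to the unit's x is 45 degrees when the unit is square, more when the unit's left side is ahead (swung clockwise from above), less when its right side is ahead.
- small_unit: Smaller power unit, a bystander to leave alone: same grey case and black panel but 90 mm deep, 110 wide, 65 high, two knobs, no handle, standing to the left or right, clear of bar and unit. Origin: centre of its underside at bench level; x from panel to rear.

How it is judged:
By the outcome, as a careful person would: the job done as asked, in the order asked, and still so for the second after the job is handed in, with the robot touching nothing.
It also fails if it takes over 54 s, if anything falls off the work surface, if the arm or the gripper's body presses on something with over 40 N, if the wrist force passes 120 N, or if a joint passes its speed limit or range.

## Working session

There is one attempt and no reset: what is moved stays moved. The work goes in short steps, Python scripts to look and compute and a tool call to move; the robot and the scene stay as the last step left them, time stands still between calls to the robot, and variables do not carry over. Pictures are saved under pics/ and viewed, and the job is handed in when it is done.

Besides the shell and the picture viewer there is one more tool, called after "Request:" as name([rows], argument=value, ...), one row to a line, values as JSON. servo_tool: Moves the arm, as the interface text tells. Its arguments: {"type":"object","properties":{"moves":{"type":"array","items":{"type":"array"}},"newtons":{"type":"number"}},"required":["moves"]}

```bash
ls; mkdir -p pics; python3 - <<'E'
from workcell import bot
import cv2,numpy as np
s=bot.read_state();print(s)
for n in("scene","top"):
    c=bot.read_camera(n);cv2.imwrite(f"pics/{n}0.png",c["pixels"][:,:,::-1]);np.savez(f"{n}0.npz",**c);print(n,c["R"],c["t"],c["intrinsics"])
E
```

```text
pics
{'time': 0.0, 'q': array([-1.19689925e+00,  2.64728569e-01,  1.60535825e+00,  2.97637386e-05,
        1.27372593e+00, -3.69135925e-02]), 'joint_vel': array([-0.00098184, -0.00083664,  0.00026782, -0.00053715,  0.00097845,
        0.0004375 ]), 'joint_torque': array([-1.14334856e-03, -5.15112519e+01, -3.67316973e+01, -3.78317991e-04,
        1.28123554e-02, -8.26000900e-06]), 'tool_pos': array([ 0.2693145 , -0.61820974,  0.25498705]), 'tcp_rot': array([-3.07340676e+00, -6.40310948e-01,  5.40372348e-04]), 'wrist_force': array([ 0.21615369, -0.81405916, -0.97698972]), 'torque': array([-0.03932104,  0.02821382, -0.04362391]), 'width': 1.0024092898076593}
scene [[-0.79800204  0.60236544 -0.01867134]
 [ 0.41664943  0.52905447 -0.7392595 ]
 [-0.43542622 -0.59771    -0.67316177]] [ 0.48879806 -0.21209521  1.57544571] [[533.53966748   0.         322.91180089]
 [  0.         533.53966748 226.65734072]
 [  0.           0.           1.        ]]
top [[ 2.69633688e-02 -9.99630374e-01  3.47742093e-03]
 [-9.94062279e-01 -2.71797071e-02 -1.05363414e-01]
 [ 1.05418984e-01 -6.15820376e-04 -9.94427704e-01]] [-0.01546658  0.58569203  1.16533315] [[485.07060696   0.         317.72256633]
 [  0.         485.07060696 241.56667378]
 [  0.           0.           1.        ]]
```

View pics/top0.png

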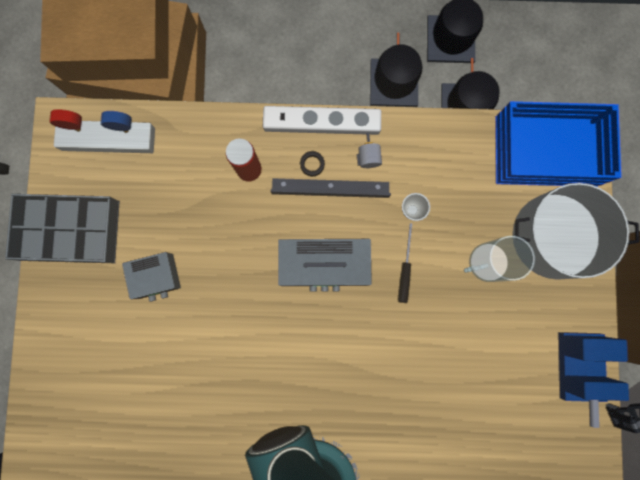

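View pics/scene0.png

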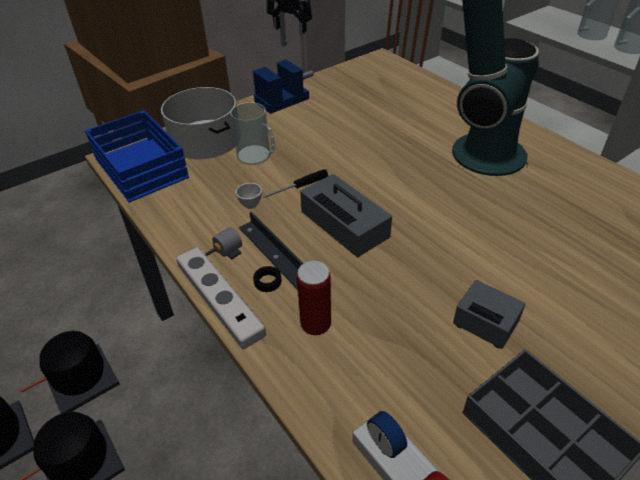

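```bash
cat > h.py <<'E'
import numpy as np,cv2
def world(c):
    K=c["intrinsics"];d=c["depth"];v,u=np.mgrid[:480,:640]
    P=np.stack([(u-K[0,2])/K[0,0]*d,(v-K[1,2])/K[1,1]*d,d],-1)
    W=(P-c["t"])@c["R"]; W[d==0]=np.nan; return W
def rect(W,m):
    m=m.astype(np.uint8);n,l,st,_=cv2.connectedComponentsWithStats(m)
    out=[]
    for i in range(1,n):
        if st[i,4]<80: continue
        p=W[l==i]; r=cv2.minAreaRect((p[:,:2]*1000).astype(np.float32))
        (cx,cy),(w,h),a=r
        if w<h: a+=90;w,h=h,w   # long axis angle
        a=(a-90+90)%180-90       # angle of normal rel. x
        out.append((st[i,4],round(cx,1),round(cy,1),round(w,1),round(h,1),round(a,2),np.round(np.median(p[:,2])*1000,1)))
    return out
def unit(c,zl=(0.078,0.098),box=(0.4,0.85,-0.3,0.3)):
    W=world(c);x,y,z=W[...,0],W[...,1],W[...,2]
    m=(z>zl[0])&(z<zl[1])&(x>box[0])&(x<box[1])&(y>box[2])&(y<box[3])
    return W,m
E
python3 - <<'E'
from h import *
c=dict(np.load("top0.npz"))
W,m=unit(c);print(rect(W,m))
print("70ish",rect(W,unit(c,(0.055,0.08),(0.2,1,-.3,.6))[1]))
print("bar",rect(W,unit(c,(0.028,0.042),(0.6,0.9,-.3,.3))[1]))
for col in (300,325,360):
  print(col,[(r,*np.round(W[r,col]*1000).astype(int)) for r in range(174,202)])
print([(r,*np.round(W[r,290]*1000).astype(int)) for r in list(range(232,246))+list(range(278,296))])
E
```

```text
[(np.int32(3460), 533.1, -16.3, 219.0, 108.7, 1.57, np.float64(80.5))]
70ish [(np.int32(121), 806.9, -123.6, 48.6, 27.0, -88.92, np.float64(56.7)), (np.int32(313), 601.2, 553.5, 160.5, 92.0, -89.8, np.float64(58.8)), (np.int32(2034), 533.4, -16.5, 219.7, 109.0, 1.56, np.float64(78.5)), (np.int32(1782), 490.6, 402.5, 111.5, 91.9, 16.5, np.float64(64.7))]
bar [(np.int32(1404), 884.0, -1.1, 296.9, 31.8, -0.0, np.float64(34.9)), (np.int32(355), 710.4, -27.3, 299.2, 7.6, -0.38, np.float64(34.8)), (np.int32(93), 683.4, -242.7, 57.8, 41.5, -47.21, np.float64(34.8))]
300 [(174, np.int64(762), np.int64(51), np.int64(1)), (175, np.int64(760), np.int64(51), np.int64(-1)), (176, np.int64(757), np.int64(50), np.int64(1)), (177, np.int64(755), np.int64(50), np.int64(-2)), (178, np.int64(753), np.int64(50), np.int64(-5)), (179, np.int64(748), np.int64(50), np.int64(6)), (180, np.int64(745), np.int64(50), np.int64(8)), (181, np.int64(743), np.int64(50), np.int64(6)), (182, np.int64(740), np.int64(50), np.int64(6)), (183, np.int64(738), np.int64(50), np.int64(4)), (184, np.int64(735), np.int64(50), n
[... 4715 characters left out ...]
3, np.int64(481), np.int64(63), np.int64(76)), (284, np.int64(479), np.int64(63), np.int64(82)), (285, np.int64(477), np.int64(63), np.int64(80)), (286, np.int64(475), np.int64(67), np.int64(4)), (287, np.int64(473), np.int64(67), np.int64(0)), (288, np.int64(470), np.int64(67), np.int64(-6)), (289, np.int64(468), np.int64(67), np.int64(1)), (290, np.int64(465), np.int64(66), np.int64(2)), (291, np.int64(463), np.int64(66), np.int64(-1)), (292, np.int64(460), np.int64(66), np.int64(0)), (293, np.int64(458), np.int64(66), np.int64(-3)), (294, np.int64(455), np.int64(66), np.int64(2)), (295, np.int64(453), np.int64(66), np.int64(-2))]<stdin>:7: RuntimeWarning: invalid value encountered in cast
```

Request:
servo_tool([
  [255,[0.02,-0.036,0],0.1],
  [255,[0.018,-0.037,0],0.1],
  [255,[0.015,-0.038,0],0.1],
  [255,[0.012,-0.039,0],0.1],
  [255,[0.01,-0.04,0],0],
  [255,[0.01,-0.04,0],0],
  [255,[0.01,-0.04,0],0],
  [255,[0.01,-0.04,0],0],
], newtons=40)

```text
time: 0.77
tool_pos: [0.3318, -0.2956, 0.2467]
tcp_rot: [-3.132, 0.034, 0.011]
wrist_force: [1.2, -0.3, 1.3]
width: 0.003
```

Request:
servo_tool([
  [255,[0.01,-0.04,0],-0.02],
  [255,[0.01,-0.04,0],0],
  [255,[0.01,-0.04,0],0],
  [255,[0.01,-0.04,0],0],
  [255,[0.01,-0.04,0],0],
  [255,[0.01,-0.04,0],0],
  [255,[0.01,-0.04,0],0],
  [255,[0.01,-0.04,0],0],
])

```text
time: 1.43
tool_pos: [0.408, 0.0288, 0.2475]
tcp_rot: [-3.131, 0.009, 0.009]
wrist_force: [2.1, -1.0, 0.2]
width: 0.002
```

Request:
servo_tool([
  [255,[0.01,-0.03,0.025],0],
  [255,[0,-0.01,0.035],0],
  [255,[0,0,0.035],0],
  [255,[0,0,0.035],0],
  [255,[0,0,0.035],0],
  [255,[0,0,0.02],0],
  [255,[0,0,0],0],
  [255,[0,0,0],0],
])

```text
time: 2.1
tool_pos: [0.4203, 0.0838, 0.0592]
tcp_rot: [-3.127, -0.015, -0.005]
wrist_force: [-0.3, -0.1, 0.2]
width: 0.002
```

Request:
servo_tool([
  [255,[0.01,0.011,0.014],0],
  [255,[0.01,0,0],0],
  [255,[0.01,0,0],0],
  [255,[0.01,0,0],0],
  [255,[0.008,0,0],0],
  [255,[0.008,0,0],0],
  [255,[0.008,0,0],0],
  [255,[0.008,0,0],0],
])

```text
time: 2.77
tool_pos: [0.4975, 0.0752, 0.0517]
tcp_rot: [-3.124, -0.011, -0.004]
wrist_force: [-3.4, 2.7, -0.7]
width: 0.002
```

```bash
cat > look.py <<'E'
import sys;from h import *
from workcell import bot
n=sys.argv[1]
c=bot.read_camera("top");cv2.imwrite(f"pics/{n}.png",c["pixels"][:,:,::-1])
W,m=unit(c,(0.072,0.089),(0.4,0.85,-0.25,0.25));
m=cv2.morphologyEx(m.astype(np.uint8),cv2.MORPH_OPEN,np.ones((5,5),np.uint8))
print([tuple(map(float,r)) for r in rect(W,m)])
p=W[m>0]
# edges: corners
r=cv2.minAreaRect((p[:,:2]*1000).astype(np.float32));print(np.round(cv2.boxPoints(r)).tolist())
s=bot.read_state();print(s["time"],s["tool_pos"].round(4),s["wrist_force"].round(1))
E
python3 look.py l1
```

```text
[(3198.0, 553.3, -18.6, 219.7, 110.9, -13.13, 80.1)]
[[474.0, -113.0], [582.0, -138.0], [632.0, 76.0], [524.0, 101.0]]
2.8167 [0.4998 0.0752 0.0522] [-1.7  1.4  1.2]
```

Request:
servo_tool([
  [255,[-0.03,0,0.002],0],
  [255,[-0.035,0.01,0.004],0],
  [255,[0,0.04,0.002],0],
  [255,[0,0.04,0],0],
  [255,[0,0.04,0],0],
  [255,[0,0.03,0],0],
  [255,[0,0,0],0],
  [255,[0,0,0],0],
])

```text
time: 3.48
tool_pos: [0.4508, -0.092, 0.0477]
tcp_rot: [-3.131, -0.028, -0.057]
wrist_force: [0.1, -0.1, -0.2]
width: -0.001
```

View pics/l1.png

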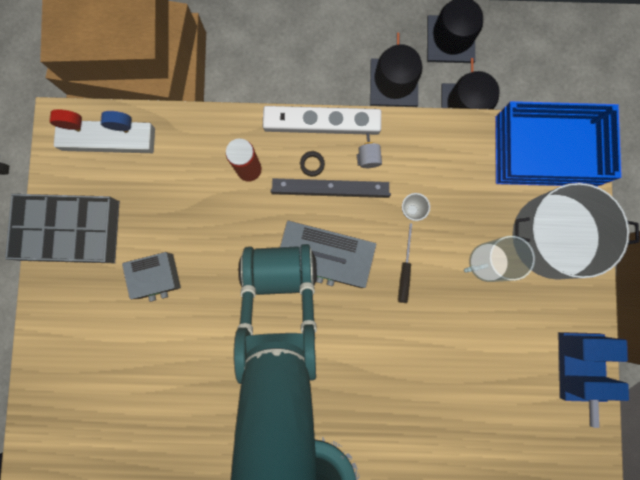

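Request:
servo_tool([
  [255,[0.01,0,0.002],0],
  [255,[0.01,0,0.001],0],
  [255,[0.01,0,0],0],
  [255,[0.01,0,0],0],
  [255,[0.01,0,0],0],
  [255,[0.01,0,0],0],
  [255,[0.008,0,0],0],
  [255,[0.0,0,0],0],
])

```text
time: 4.15
tool_pos: [0.5205, -0.0858, 0.0444]
tcp_rot: [-3.135, -0.048, -0.035]
wrist_force: [-0.5, -0.2, 0.4]
width: -0.003
```

```bash
python3 look.py l2
```

```text
[(3193.0, 582.9, -3.3, 220.2, 110.7, 5.58, 80.0)]
[[517.0, 101.0], [539.0, -118.0], [649.0, -108.0], [627.0, 112.0]]
4.2 [ 0.5202 -0.0856  0.0443] [ 0.6  0.4 -0.6]
```

Request:
servo_tool([
  [255,[0.004,0.001,0],0],
  [255,[0.005,0.001,0],0],
  [255,[0.005,0.001,0],0],
  [255,[0.003,0.001,0],0],
  [255,[0.0,0,0],0],
  [255,[-0.03,0,0],0],
  [255,[-0.03,0,0],0],
  [255,[0,0,0],0],
])

```text
time: 4.87
tool_pos: [0.4734, -0.0872, 0.042]
tcp_rot: [-3.133, -0.059, -0.021]
wrist_force: [-1.6, 0.4, -1.5]
width: -0.001
```

```bash
python3 look.py l3
```

```text
[(4045.0, 590.2, -2.0, 220.7, 111.1, 10.0, 80.1)]
[[516.0, 97.0], [555.0, -120.0], [664.0, -101.0], [626.0, 116.0]]
4.9167 [ 0.4764 -0.0876  0.0429] [-0.5 -0.1  0.6]
```

Request:
servo_tool([
  [255,[0,-0.03,0],0],
  [255,[0,-0.04,0],0],
  [255,[0,-0.04,0],0],
  [255,[0,-0.04,0],0],
  [255,[0,-0.02,-0.001],0.03],
  [255,[0,0,0],0],
  [255,[0.012,0,0],0],
  [255,[0.012,0,0],0],
])

```text
time: 5.58
tool_pos: [0.5083, 0.0918, 0.0533]
tcp_rot: [-3.13, -0.004, -0.071]
wrist_force: [-1.4, 1.1, 0.4]
width: -0.002
```

Request:
servo_tool([
  [255,[-0.015,0.004,0.003],0],
  [255,[0,0.01,0.003],0],
  [255,[0,0,0.002],0],
  [255,[0,0,0],0],
  [255,[0,0,0],0],
  [255,[0,0,0],0],
  [255,[0,0,0],0],
  [255,[0,0,0],0],
])

```text
time: 6.25
tool_pos: [0.5055, 0.0749, 0.0473]
tcp_rot: [-3.128, 0.002, -0.093]
wrist_force: [-0.6, -0.2, 0.4]
width: 0.0
```

```bash
python3 look.py l4
```

```text
[(3650.0, 592.6, -2.2, 220.2, 110.4, 7.18, 80.1)]
[[524.0, 100.0], [552.0, -118.0], [661.0, -104.0], [634.0, 114.0]]
6.3 [0.5055 0.075  0.0473] [-0.6 -0.3  0.4]
```

Request:
servo_tool([
  [255,[0.008,0,0.001],0],
  [255,[0.008,0,0.001],0],
  [255,[0.008,0,0.001],0],
  [255,[0.008,0,0.001],0],
  [255,[0.008,0,0.001],0],
  [255,[0.008,0,0.001],0],
  [255,[0.004,0,0],0],
  [255,[0,0,0],0],
])

```text
time: 6.97
tool_pos: [0.5524, 0.0769, 0.04]
tcp_rot: [-3.127, 0.004, -0.053]
wrist_force: [-3.6, 0.3, 1.3]
width: 0.001
```

```bash
python3 look.py l5
```

```text
[(3068.0, 612.7, -5.9, 220.4, 111.0, -9.55, 80.2)]
[[540.0, -105.0], [649.0, -124.0], [686.0, 94.0], [576.0, 112.0]]
7.0167 [0.5524 0.0769 0.0398] [-3.2  1.1 -0.5]
```

Request:
servo_tool([
  [255,[0.004,0,0],0],
  [255,[0.004,0,0],0],
  [255,[0,0,0],0],
  [255,[-0.03,0,-0.002],0],
  [255,[-0.03,0,0],0],
  [255,[-0.005,0.0,0],0],
  [255,[0,0,0],0],
  [255,[0,0,0],0],
])

```text
time: 7.68
tool_pos: [0.4989, 0.0778, 0.0393]
tcp_rot: [-3.127, 0.006, -0.058]
wrist_force: [0.1, -0.3, -0.5]
width: -0.002
```

```bash
python3 look.py l6
```

```text
[(4036.0, 617.1, -6.8, 220.0, 111.2, -11.41, 80.1)]
[[541.0, -104.0], [650.0, -126.0], [693.0, 90.0], [584.0, 112.0]]
7.7333 [0.4996 0.0779 0.0395] [ 0.7  1.1 -0.4]
```

Request:
servo_tool([
  [255,[-0.002,0.03,0],0],
  [255,[0,0.04,0],0],
  [255,[0,0.04,0],0],
  [255,[0,0.035,0],0],
  [255,[0,0.02,0],0],
  [255,[0,0,0],0],
  [255,[0,0,0],0],
  [255,[0,0,0],0],
])

```text
time: 8.4
tool_pos: [0.5153, -0.0963, 0.043]
tcp_rot: [-3.13, 0.001, -0.097]
wrist_force: [-0.2, -0.5, -1.1]
width: 0.003
```

Request:
servo_tool([
  [255,[0.006,-0.008,0],0],
  [255,[0.008,0,0.001],0],
  [255,[0.008,0.001,0.001],0],
  [255,[0.008,0.001,0.001],0],
  [255,[0.008,0.0015,0.001],0],
  [255,[0.008,0.0015,0.001],0],
  [255,[0.003,0,0],0],
  [255,[0,0,0],0],
])

```text
time: 9.07
tool_pos: [0.5631, -0.0846, 0.0416]
tcp_rot: [-3.131, -0.024, -0.067]
wrist_force: [-6.0, -3.2, 4.1]
width: -0.0
```

```bash
python3 look.py l7
```

```text
[(3115.0, 628.6, -3.6, 220.4, 110.8, 1.59, 80.1)]
[[570.0, 105.0], [576.0, -115.0], [687.0, -112.0], [681.0, 108.0]]
9.1167 [ 0.563  -0.0843  0.0415] [-4.8 -0.6  4.5]
```

Request:
servo_tool([
  [255,[0.005,0.001,0],0],
  [255,[0.005,0.001,0],0],
  [255,[0.002,0,0],0],
  [255,[0,0,0],0],
  [255,[-0.03,0,-0.002],0],
  [255,[-0.03,0,0],0],
  [255,[-0.004,0,0],0],
  [255,[0,0,0],0],
])

```text
time: 9.78
tool_pos: [0.5088, -0.0791, 0.0411]
tcp_rot: [-3.133, -0.056, -0.043]
wrist_force: [-0.6, 0.3, 0.5]
width: 0.004
```

```bash
python3 look.py l8
```

```text
[(3989.0, 633.7, -2.1, 220.1, 111.1, 5.14, 80.1)]
[[569.0, 103.0], [588.0, -117.0], [699.0, -107.0], [679.0, 112.0]]
9.8333 [ 0.5089 -0.079   0.041 ] [-1.1  0.5 -0.8]
```

Request:
servo_tool([
  [255,[0,-0.03,0],0.03],
  [255,[0,-0.04,0],0],
  [255,[0,-0.04,0],0],
  [255,[0,-0.035,0],0],
  [255,[0,-0.01,0],0],
  [255,[0,0,0],0],
  [255,[0,0,0],0],
  [255,[0,0,0],0],
])

```text
time: 10.5
tool_pos: [0.5216, 0.0861, 0.0462]
tcp_rot: [-3.132, -0.012, -0.069]
wrist_force: [0.2, -0.2, -0.6]
width: 0.003
```

Request:
servo_tool([
  [255,[0.01,0.004,0.001],0],
  [255,[0.01,0,0.001],0],
  [255,[0.01,0,0.001],0],
  [255,[0.008,0,0.001],0],
  [255,[0.006,0,0.0],0],
  [255,[0.006,0,0],0],
  [255,[0.003,0,0],0],
  [255,[0,0,0],0],
])

```text
time: 11.17
tool_pos: [0.5754, 0.0763, 0.0423]
tcp_rot: [-3.132, 0.004, -0.042]
wrist_force: [-4.6, 1.6, 5.2]
width: 0.001
```

```bash
python3 look.py l9
```

```text
[(2855.0, 641.4, -4.4, 219.9, 110.6, -2.62, 80.2)]
[[581.0, -112.0], [692.0, -117.0], [702.0, 103.0], [591.0, 108.0]]
11.2167 [0.5754 0.0762 0.0423] [-4.3  1.4  5.6]
```

Request:
servo_tool([
  [255,[0.003,0,0],0],
  [255,[0.003,0,0],0],
  [255,[0.002,0,0],0],
  [255,[0,0,0],0],
  [255,[-0.03,0,-0.002],0],
  [255,[-0.025,0,0],0],
  [255,[0,0,0],0],
  [255,[0,0,0],0],
])

```text
time: 11.88
tool_pos: [0.5257, 0.0757, 0.0444]
tcp_rot: [-3.13, 0.016, -0.021]
wrist_force: [0.8, 0.2, 1.2]
width: -0.001
```

```bash
python3 look.py l10
```

```text
[(3834.0, 643.1, -5.0, 219.9, 111.0, -3.52, 80.0)]
[[581.0, -111.0], [692.0, -118.0], [705.0, 101.0], [594.0, 108.0]]
11.9333 [0.5255 0.0757 0.0441] [ 0.5  0.2 -0. ]
```

Request:
servo_tool([
  [255,[0,0.03,0],-0.01],
  [255,[0,0.04,0],0],
  [255,[0,0.04,0],0],
  [255,[0,0.035,0],0],
  [255,[0,0.012,0],0],
  [255,[0,0,0],0],
  [255,[0,0,0],0],
  [255,[0,0,0],0],
])

```text
time: 12.6
tool_pos: [0.5394, -0.0902, 0.0458]
tcp_rot: [-3.132, -0.002, -0.046]
wrist_force: [0.3, 0.2, -0.0]
width: -0.002
```

Request:
servo_tool([
  [255,[0.01,0,0.001],0],
  [255,[0.01,0,0.001],0],
  [255,[0.008,0,0],0],
  [255,[0.005,0,0],0],
  [255,[0.004,0,0],0],
  [255,[0.003,0,0],0],
  [255,[0,0,0],0],
  [255,[0,0,0],0],
])

```text
time: 13.27
tool_pos: [0.581, -0.0842, 0.0428]
tcp_rot: [-3.131, -0.016, -0.03]
wrist_force: [-4.4, -3.0, 2.4]
width: 0.004
```

```bash
python3 look.py l11
```

```text
[(2788.0, 647.3, -3.7, 221.3, 109.8, 2.49, 80.1)]
[[588.0, 104.0], [597.0, -117.0], [707.0, -112.0], [697.0, 109.0]]
13.3167 [ 0.581  -0.0842  0.0428] [-1.4 -0.3  1.1]
```

Request:
servo_tool([
  [255,[-0.03,0,-0.001],0],
  [255,[-0.025,0,0],0],
  [255,[0,-0.03,0],0],
  [255,[0,-0.04,0],0],
  [255,[0,-0.04,0],0],
  [255,[0,-0.035,0],0],
  [255,[0,-0.012,0],0],
  [255,[0,0,0],0],
])

```text
time: 13.98
tool_pos: [0.5303, 0.0769, 0.0474]
tcp_rot: [-3.129, -0.001, -0.062]
wrist_force: [0.6, -0.2, 0.8]
width: -0.0
```

```bash
python3 look.py l12
```

```text
[(3910.0, 647.9, -3.5, 220.2, 111.7, 1.61, 80.2)]
[[589.0, 105.0], [595.0, -115.0], [707.0, -112.0], [701.0, 108.0]]
14.0333 [0.5303 0.076  0.0475] [-0.6  0.9  0.4]
```

Request:
servo_tool([
  [255,[0.012,-0.003,0.001],0],
  [255,[0.012,0,0.001],0],
  [255,[0.01,0,0.001],0],
  [255,[0.006,0,0],0],
  [255,[0.004,0,0],0],
  [255,[0.003,0,0],0],
  [255,[0.002,0,0],0],
  [255,[0.001,0,0],0],
])

```text
time: 14.7
tool_pos: [0.5812, 0.0739, 0.0449]
tcp_rot: [-3.13, 0.006, -0.051]
wrist_force: [-4.2, 0.1, 1.8]
width: -0.002
```

```bash
python3 look.py l13
```

```text
[(2807.0, 649.2, -3.9, 219.3, 111.7, 0.11, 80.1)]
[[593.0, 106.0], [594.0, -114.0], [705.0, -113.0], [705.0, 106.0]]
14.75 [0.5812 0.0738 0.0448] [-3.5 -0.8 -0.3]
```

Request:
servo_tool([
  [255,[0.002,0,0],0],
  [255,[0.002,0,0],0],
  [255,[0.002,0,0],0],
  [255,[0.001,0,0],0],
  [255,[0,0,0],0],
  [255,[0,0,0],0],
  [255,[0,0,0],0],
  [255,[0,0,0],0],
])

```text
time: 15.42
tool_pos: [0.5825, 0.0733, 0.0434]
tcp_rot: [-3.131, 0.008, -0.036]
wrist_force: [-2.3, 0.2, 0.6]
width: 0.002
```

```bash
python3 look.py l14
```

```text
[(2744.0, 649.9, -4.0, 220.3, 111.0, -0.95, 80.1)]
[[593.0, -113.0], [704.0, -115.0], [707.0, 105.0], [596.0, 107.0]]
15.4667 [0.5825 0.0733 0.0434] [-2.7 -0.3  0. ]
```

Request:
servo_tool([
  [255,[0.004,0,0],0],
  [255,[0.004,0,0],0],
  [255,[0.003,0,0],0],
  [255,[0.003,0,0],0],
  [255,[0.003,0,0],0],
  [255,[0.003,0,0],0],
  [255,[0.003,0,0],0],
  [255,[0.003,0,0],0],
])

```text
time: 16.13
tool_pos: [0.5817, 0.0731, 0.0436]
tcp_rot: [-3.133, 0.012, 0.059]
wrist_force: [-14.0, 0.8, 11.0]
width: 0.001
```

```bash
python3 look.py l15
```

```text
[(2214.0, 649.7, -47.7, 133.1, 110.4, -1.26, 80.1)]
[[593.0, -113.0], [703.0, -116.0], [709.0, 101.0], [598.0, 104.0]]
16.1833 [0.5816 0.073  0.0436] [-14.9   0.1  12.2]
```

Request:
servo_tool([
  [255,[-0.03,0,-0.002],0],
  [255,[-0.03,0,0],0],
  [255,[0,0.03,0],0],
  [255,[0,0.04,0],0],
  [255,[0,0.04,0],0],
  [255,[0,0.035,0],0],
  [255,[0,0.015,0],0],
  [255,[0,0,0],0],
])

```text
time: 16.85
tool_pos: [0.5272, -0.0913, 0.05]
tcp_rot: [-3.136, -0.002, 0.029]
wrist_force: [0.8, -0.3, 0.4]
width: -0.001
```

```bash
python3 look.py l16
```

```text
[(3644.0, 650.7, -4.1, 219.8, 111.1, -1.47, 80.1)]
[[592.0, -113.0], [703.0, -115.0], [709.0, 104.0], [598.0, 107.0]]
16.9 [ 0.5273 -0.0903  0.05  ] [ 0.  -0.5  0.2]
```

View pics/l16.png

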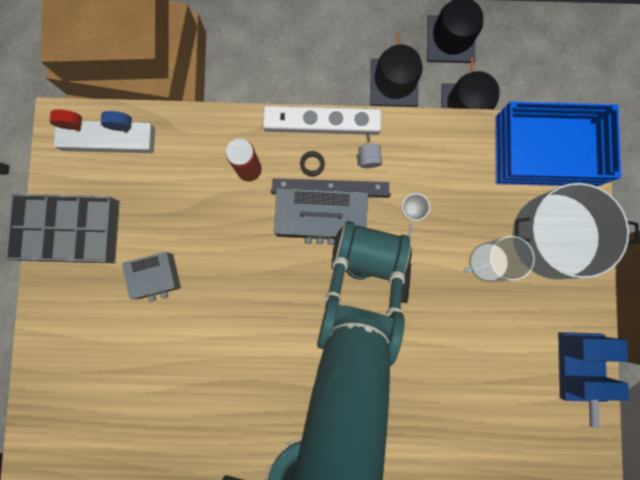

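Request:
servo_tool([
  [255,[0.012,-0.014,0.003],0],
  [255,[0.012,0,0.003],0],
  [255,[0.012,0,0],0],
  [255,[0.008,0,0],0],
  [255,[0.005,0,0],0],
  [255,[0.003,0,0],0],
  [255,[0.003,0,0],0],
  [255,[0.003,0,0],0],
])

```text
time: 17.57
tool_pos: [0.5816, -0.0738, 0.0435]
tcp_rot: [-3.138, -0.012, 0.059]
wrist_force: [-15.0, -2.6, 14.4]
width: 0.001
```

```bash
python3 look.py l17
```

```text
[(2198.0, 652.4, 39.1, 134.4, 111.1, -0.13, 80.0)]
[[597.0, -28.0], [708.0, -28.0], [708.0, 106.0], [597.0, 106.0]]
17.6167 [ 0.5816 -0.0738  0.0435] [-13.9  -2.8  13.9]
```

Request:
servo_tool([
  [255,[-0.03,0,0],0],
  [255,[-0.04,0,0],0],
  [255,[-0.04,0,0],0],
  [255,[-0.03,0,-0.03],0],
  [255,[0,0.03,-0.03],0],
  [255,[0,0.04,-0.01],0],
  [255,[0,0.04,0],0],
  [255,[0,0,0],0],
])

```text
time: 18.28
tool_pos: [0.4391, -0.184, 0.1177]
tcp_rot: [-3.138, -0.034, 0.067]
wrist_force: [1.2, -0.8, 1.1]
width: -0.0
```

```bash
python3 look.py l18; python3 - <<'E'
from h import *
from workcell import bot
c=bot.read_camera("top");W=world(c)
z=W[...,2]
print(rect(W,unit(c,(0.072,0.089),(0.4,0.85,-0.25,0.25))[1]))
for n,(a,b,z0,z1,lo,hi) in {"unit rear":(0.69,0.716,0.072,0.089,-.10,.09),}.items():
  pts=[]
  for u in range(285,362,4):
    col=W[:,u]; k=np.where((col[:,2]>z0)&(col[:,2]<z1)&(col[:,0]>.6)&(col[:,0]<.75))[0]
    pts.append((col[k,1].mean()*1000,np.sort(col[k,0])[-2:].mean()*1000))
  p=np.array(pts);print(n,np.polyfit(p[:,0],p[:,1],1),p[:,1].round(0))
print("small",rect(W,unit(c,(0.055,0.075),(0.4,.6,.3,.5))[1]))
s=bot.read_camera("scene");cv2.imwrite("pics/s18.png",cv2.resize(s["pixels"][120:320,180:430,::-1],None,fx=3,fy=3))
E
```

```text
[(3968.0, 652.2, -3.7, 220.2, 111.4, -0.08, 80.1)]
[[596.0, -114.0], [708.0, -114.0], [708.0, 106.0], [597.0, 106.0]]
18.3333 [ 0.4387 -0.1816  0.1173] [0.3 1.2 0.3]
[(np.int32(4035), 652.1, -3.5, 219.8, 111.3, 0.04, np.float64(80.1))]
unit rear [-1.96797127e-03  7.04492230e+02] [705. 704. 704. 705. 705. 705. 705. 703. 704. 704. 704. 705. 705. 705.
 705. 706. 706. 704. 704. 704.]
small [(np.int32(1787), 490.7, 402.7, 112.2, 92.1, 15.53, np.float64(64.5))]
```

View pics/s18.png

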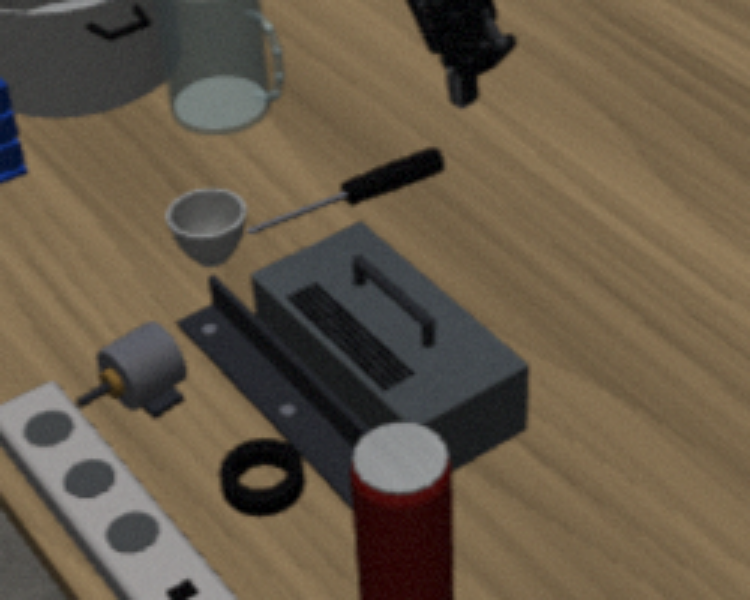

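View pics/l18.png

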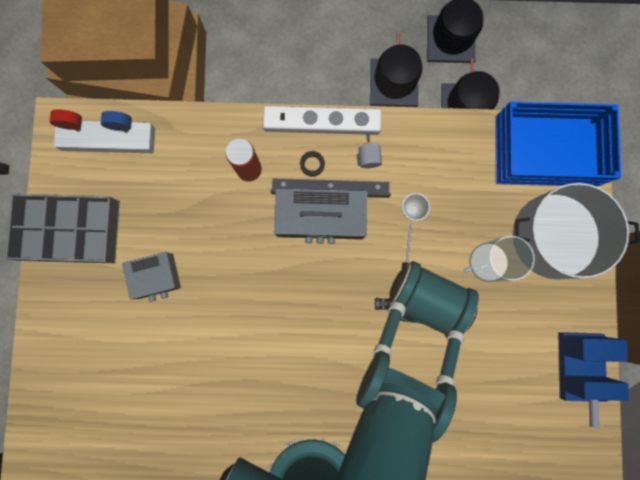

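```bash
python3 - <<'E'
from workcell import bot
print(bot.finish_job())
E
```

```text
the job is handed in; nothing more can be done
None
```

The power unit now rests square against the stop bar, and I handed the job in at about 18.4 s of the 54 s allowed.

**Pushes:** I made eight, strictly alternating from the left: L, R, L, R, L, R, L, R. The first three swung the unit to about -13°, +10° and -11° from square. The second was the smallest, at 10.0° measured.

**Last checks:**

| Check | Measured |
|---|---|
| Squareness | within about 0.4° of the bar |
| Rear of unit | x ≈ 707–708 mm, bar face ≈ 707.5 mm |
| Position along bar | about 24 mm left of the bar's middle, leaving about 16 mm to its left end |
| Small unit | did not shift; heading read 15.5° against 16.5° at the start, which I took as noise since the arm never went near it |
| Gripper | clear of everything |
| Highest wrist force seen | about 20 N |

**Points to note:**
- A separate rear-edge line fit read about 704.5 mm, roughly 3 mm short of the bar. I took that as pixel-edge bias, because both sides had stopped firmly against the bar at about 14–15 N.
- The second left push came in two parts. An early touch turned the unit by about 3°, then I re-centred the finger and finished the swing on the same corner.
- I made the last push nearer the middle, at about 70 mm instead of 90 mm, so the left corner would stay on the bar.

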